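Seat and clamp a camera carriage with a guarded cam knob

ROBOT

A 6-joint arm with a two-finger parallel gripper is mounted at the origin on the work surface. World frame = base frame: x ahead of the robot, y to its left, z up, the work surface at z = 0. Lengths are in m, angles in rad, forces in N, time in s.
With the tool pointing down it reaches from about 0.325 to 0.9 m from the base axis. Payload 6.1 kg.
Tool frame: the origin (TCP) lies midway between the tips of the shut fingers; the grasp point (between the pads) lies 19 mm behind it (grip_depth is the z of the grasp point in the tool frame, in m); z points along the fingers, y is the line along which they close (so a half turn about z gives the same grasp; the last joint's range is limited). The gripper opens to 85 mm and grips with 20 to 120 N. Pads are 22 mm wide; open, the fingers measure 114 mm over their backs; the gripper's body (76 mm by 85 mm) begins 54 mm behind the grasp point. The pads swing forward as they close: fully open they stand 13 mm farther back than shut.
Start: joints at [-1.288, 0.22, 1.526, -0, 1.395, -0.126], TCP at [0.248, -0.573, 0.231] pointing down, gripper open.
Joint ranges: [-2.98, 2.98], [-0.91, 2.08], [0.09, 2.57], [-1.24, 4.39], [0.2, 2.65], [-2.68, 2.68]. Speed limits (rad/s): [2.57, 2.57, 3.01, 3.14, 3.14, 3.14].

INTERFACE

Orientations are given as a 3x3 rotation matrix whose columns are the frame's x, y, z axes.
In Python, from rig import sense, get_image, finish_job, grip_depth gives the robot as it stands.
- The arm moves only by the shell command python3 -m crank 'ROWS' [FORCE]. ROWS is JSON, one flat list of numbers, 5 for each row, row after row: the opening, from -1 (shut) to 1 (fully open), so that 0 is half open, then the shift along the tool's x, y, z in m, then the turn about the tool's z in degrees. A call has 1 to 20 rows; each row is the pose to reach, as a shift and turn from the pose commanded when the call began, along the tool's axes at that moment; what a row does not reach only later rows make up. A row lasts 1/12 s, in which the tool goes at most 41.7 mm and 7.16 degrees, less where a joint would pass 70% of its speed; a pose out of reach is approached as far as the arm can. A call with a gripper value outside its range is refused whole. The fingers move at their own pace and stop on an object; FORCE is the grip in N (left out, the last holds). Time passes only in rows, so rows that repeat a pose let the fingers close. It gives the time, the measured TCP pose, the force, the opening and the grip force at its end, in the units of the state.
- sense(): the state, without advancing time (a new reading comes with each control period).
- get_image(name): name is "scene" or "side" or "wrist"; returns a dict with "img" (400x640x3 uint8, red, green, blue), "fovy" (degrees; the focal length in pixels is half the picture's height over the tangent of half this angle, whatever the lens; pixels are square), "cx", "cy" (the principal point, pixels), "world_from_camera" (4x4, takes a point from camera to world coordinates); the wrist camera has in their place "mount" (4x4, takes a point from camera to tool coordinates, whose origin is the TCP and whose axes are the flange's). Camera axes: x right, y down, z forward; pixel columns grow to the right and rows downward; lengths in m; the calibration is good to about 2 mm. The wrist camera is an equidistant fisheye: a pixel r from the principal point sees the ray r / f radians off the axis. A picture is of the moment at which its call begins: read the wrist's pose just before it. There is no depth.
- finish_job(): hands the job in; it is judged then, once.
The state is a dict: "t": time; "joint_positions": joint angles; "qvel": joint speeds; "joint_efforts": joint torques, N m; "ee_pos": TCP position; "ee_rot": TCP orientation; "force": force on the tool from outside, world axes, zero at the start; "wrist_torque": the same for the moment, N m; "width": opening from 0.0 (shut) to 1.0 (fully open); "gripper_force": force on a finger pad.
Only numpy, scipy, OpenCV 4.12 (cv2) and the standard library are available. Lean on these libraries where they do the work, as an engineer would, in place of code of your own. Each camera call takes 0.05 s, during which the arm holds its last target. There are 200 camera calls.

TASK

Push the camera carriage along its channel until its nose is fully home against the end stop, then reach down through the round opening of the guard and turn the sunk bar knob clockwise (seen from above) until the clamp grips the carriage snugly: feel it take up on its sprung cheek and give it a little squeeze, but do not overtighten. Do not lean on the guard, push gently, let go and leave the loose things around the fixture where they are.

Things in the scene. Friction and masses are not known exactly. Their poses are not given: they have to be found in the camera images.
- fixture: Black base 250 x 170 x 12 mm, fixed. Origin on the table under the middle of the seated carriage; x = slide direction of the carriage (away from the robot), y across the channel to the left, z up. Base spans x -145 to 105, y -97 to 73 mm. Channel: low fence (24 mm above the table) about 1 mm to the carriage's -y side, rail 17 mm to its +y side. The channel floor behind the carriage is free.
- stop_face (a point): Face of the fixed aluminium end stop, 42 mm high, that the nose of the carriage must meet; 70 mm ahead of the fixture's origin, 19 mm above the table, axes as the fixture's. Beside the seated carriage, on its +y side, stands a sprung cheek with a flat black pad, 1 to 10 mm from the carriage: this gap differs every time and is not measured.
- carriage: Loose camera carriage, about 0.45 kg: black foot 140 (x) x 50 (y) x 14 mm with a grey camera block 45 x 46 x 56 mm standing on its rear end, block top 82 mm above the table (connector on it to 100 mm). Origin at the centre of its underside, x along the slide direction, z up. Starts 30 to 50 mm short of the stop; the underside runs 12 mm above the table.
- carriage_nose (a point): Middle of the front face of the carriage's foot, 7 mm above its underside. Home, it is at the stop face along the fixture's x (a few mm sideways are normal).
- carriage_back (a point): Middle of the flat rear face of the camera block, 140 mm behind the nose, 52 mm above the table: the place to push, along +x.
- opening (a point): Centre of the round opening, 84 mm across, in the upper face of the guard, 80 mm above the table. It lies right over the knob's axis.
- guard: Aluminium guard fixed to the fixture on the -y side of the channel: plate 100 x 100 x 4 mm, top 80 mm above the table, on two thin legs and an outer side wall, edges along the fixture's x and y. Origin on the table under the centre of the opening.
- knob_grip (a point): On the knob's upright axis, 54 mm above the table: the height to pinch. The black bar is 40 mm long, 12 mm thick, from 33 to 60 mm above the table, so its top is 20 mm below the guard's upper face. Below it a 34 mm round flange (top at 34 mm) and the cam. x of this frame runs along the bar; fingers close along its y. Free room: 42 mm radius round the axis.
- knob: Knob with its cam; origin on its axis at table height, x along the bar. Starts slack, the bar 0.35 to 0.6 rad counter-clockwise of the fixture's y. Turned clockwise from above (yaw falls), a cam (8 to 12 mm per rad) presses the seated carriage to +y, shifts it to the sprung cheek, then squeezes it. It stays where left. Torque while turning freely 0.2 N m.
- knob_top (a point): Centre of the top of the knob's bar, 60 mm above the table. Clamp feel: the cheek is met 0.2 to 1.15 rad of turn from the start. Until then the torque felt at rest between small turns stays within about 0.1 N m of zero; from there clamp force rises 6 N per mm (45 to 70 N per rad) and the torque felt by 0.02 to 0.03 N m per N. Right is about 12 N (5 to 20 N).
- reel: Bystander: empty black reel, 90 mm across, 24 mm high, lying left of the fixture; origin under its centre.
- roller: Bystander: white guide roller, 32 mm across, 30 mm high, standing left of the fixture; origin under its centre.
- driver: Bystander: screwdriver lying right of the fixture.
Things that resemble listed ones, but are neither listed nor needed, are in the scene too. Leave any blue or brown look-alike of the carriage alone.

How it is judged:
On the way, in this order (a step that is already met when the one before it is completed fails the run):
1. the carriage is home: nose within 3 mm of the end stop (x of carriage_nose in the frame of stop_face above -0.003 m), for 0.2 s.
2. the cam of the knob squeezes the carriage with more than 5 N (contact force between knob and carriage above 5 N), for 0.2 s.
At the end, for the whole second after the job is handed in: The carriage sits flat and straight in its channel (within 0.06 rad) with its nose within 3 mm of the end stop, at rest, and the cam of the knob holds it with 5 to 20 N; nothing touches the guard (x of carriage_nose in the frame of stop_face above -0.003 m and contact force between knob and carriage between 5 and 20 N and angle between the x axis of carriage and the x axis of stop_face, either way round below 0.06 rad and angle between carriage's own z axis and vertical below 0.05 rad and linear speed of carriage below 0.01 m/s and contact force between anything else and guard below 0.5 N).
It fails at once if the clamp is overtightened (cam on carriage above 25 N) (contact force between knob and carriage above 25 N).
It fails at once if the guard is leaned on (more than 10 N) (contact force between anything else and guard above 10 N).
It fails at once if the robot shoves the carriage with more than 45 N (contact force between any of the fingers, the arm and carriage above 45 N).
It fails at once if a bystander is moved more than 20 mm (distance of any of reel, roller, driver from where it was at the start of the episode above 0.02 m).
It also fails if it takes over 67 s, if anything falls off the work surface, if the arm or the gripper's body presses on something with over 40 N, if the wrist force passes 120 N, or if a joint passes its speed limit or range.

## Working session

There is one attempt and no reset: what is moved stays moved. The work goes in short steps, Python scripts to look and compute and a shell command to move; the robot and the scene stay as the last step left them, time stands still between calls to the robot, and variables do not carry over. Pictures are saved under pics/ and viewed, at most 10 in all, crops included, and the job is handed in when it is done.

```bash
mkdir -p pics; ls; cat > h.py <<'E'
import numpy as np,cv2
from rig import sense,get_image,grip_depth
def ray(c,u,v):
    f=c["img"].shape[0]/2/np.tan(np.radians(c["fovy"])/2); T=np.array(c["world_from_camera"])
    d=T[:3,:3]@np.array([(u-c["cx"])/f,(v-c["cy"])/f,1]); return T[:3,3],d
def atz(c,u,v,z):
    o,d=ray(c,u,v); return o+d*(z-o[2])/d[2]
def proj(c,P):
    f=c["img"].shape[0]/2/np.tan(np.radians(c["fovy"])/2); T=np.array(c["world_from_camera"])
    p=T[:3,:3].T@(np.array(P)-T[:3,3]); return c["cx"]+f*p[0]/p[2],c["cy"]+f*p[1]/p[2]
def wrist_atz(c,s,u,v,z):
    f=200/np.tan(np.radians(c["fovy"])/2); a=np.array([u-c["cx"],v-c["cy"]]); r=np.hypot(*a); th=r/f
    d=np.array([*(np.sin(th)*a/max(r,1e-9)),np.cos(th)]); M=np.array(c["mount"]);R=np.array(s["ee_rot"])
    o=R@M[:3,3]+s["ee_pos"]; d=R@M[:3,:3]@d; return o+d*(z-o[2])/d[2]
E
python3 - <<'E'
from h import *
import pickle
s=sense();print(s,grip_depth)
for n in("scene","side","wrist"):
    c=get_image(n);pickle.dump(c,open(n+".pkl","wb"));cv2.imwrite(f"pics/{n}0.png",c["img"][:,:,::-1])
    print(n,c["fovy"],c["cx"],c["cy"],np.round(c.get("world_from_camera",c.get("mount")),3).tolist())
E
```

```text
pics
{'t': 0.0, 'joint_positions': array([-1.28812379e+00,  2.21243057e-01,  1.52764938e+00, -2.07225262e-05,
        1.39471242e+00, -1.26094468e-01]), 'qvel': array([-0.00135385, -0.00075577,  0.00125583,  0.00240792,  0.00025297,
       -0.00069868]), 'joint_efforts': array([-2.10869825e-03, -4.96903503e+01, -3.89396811e+01, -1.49238012e-04,
        1.10608895e-02,  3.51899621e-05]), 'ee_pos': array([ 0.24824036, -0.5729011 ,  0.23016852]), 'ee_rot': array([[ 9.17610224e-01,  3.97480992e-01, -5.80842655e-04],
       [ 3.97481348e-01, -9.17608231e-01,  1.92665603e-03],
       [ 2.32823150e-04, -1.99879340e-03, -9.99997975e-01]]), 'force': array([-0.51987152, -0.47432221,  0.39809169]), 'wrist_torque': array([0.02025988, 0.00914107, 0.03869079]), 'gripper_force': 0.0, 'width': 0.9980705454117029} -0.0187
scene 49.24240431852845 323.93420658421906 203.7980601906155 [[-0.562, 0.624, -0.543, 1.108], [0.827, 0.421, -0.373, 0.416], [-0.004, -0.659, -0.752, 0.882], [0.0, 0.0, 0.0, 1.0]]
side 49.00527144618433 321.3950674796971 194.3244737737854 [[-0.856, -0.343, 0.387, 0.159], [-0.517, 0.581, -0.628, 0.636], [-0.01, -0.738, -0.675, 0.719], [0.0, 0.0, 0.0, 1.0]]
wrist 65.70646984690485 317.225308922813 198.4533308580732 [[0.0, -0.956, -0.292, 0.074], [1.0, 0.0, -0.0, -0.0], [0.0, -0.292, 0.956, -0.144], [0.0, 0.0, 0.0, 1.0]]
```

View pics/scene0.png

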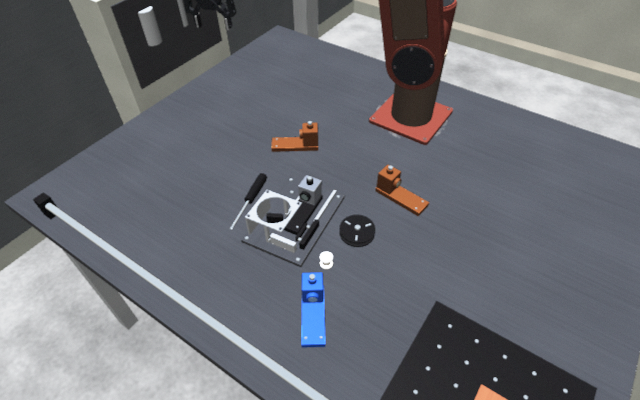

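View pics/side0.png

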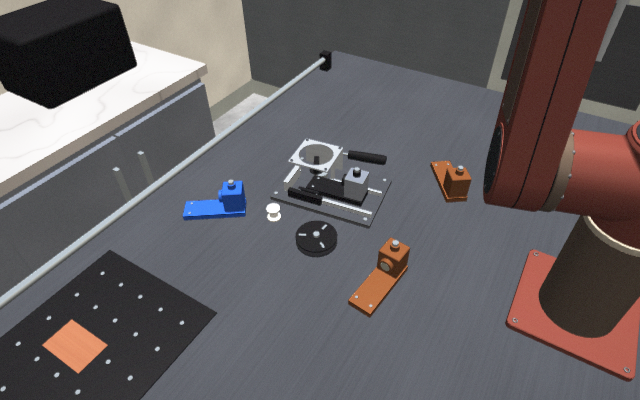

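The scene view shows the fixture with the grey-block carriage at (310,188) and the guard at (272,210). The side view shows them at (356,180) and (317,155). Look-alikes are blue (313,295), brown (297,138) and brown (400,190). The grey and black one in the fixture fits the description. I'll confirm that in one enlarged crop.

```bash
python3 - <<'E'
import pickle,cv2,numpy as np
a=pickle.load(open("scene.pkl","rb"))["img"][165:270,225:355]
b=pickle.load(open("side.pkl","rb"))["img"][130:230,265:398]
f=lambda x:cv2.resize(x,(0,0),fx=3,fy=3,interpolation=cv2.INTER_CUBIC)
A=f(a);B=f(b);o=np.zeros((max(A.shape[0],B.shape[0]),A.shape[1]+B.shape[1],3),np.uint8)
o[:A.shape[0],:A.shape[1]]=A;o[:B.shape[0],A.shape[1]:]=B
cv2.imwrite("pics/crop1.png",o[:,:,::-1]);print(o.shape,A.shape)
E
```

```text
(315, 789, 3) (315, 390, 3)
```

View pics/crop1.png

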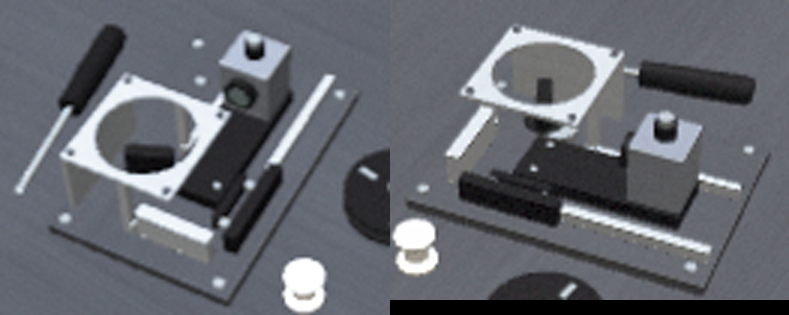

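Confirmed: the carriage has the grey block on a black foot and sits in the channel. Next I fit the fixture, guard and carriage poses to the corners.

```bash
cat > fit.py <<'E'
from h import *
import pickle
from scipy.optimize import least_squares
S=pickle.load(open("scene.pkl","rb"));D=pickle.load(open("side.pkl","rb"))
sc=lambda x,y:(225+x/3,165+y/3); sd=lambda x,y:(265+(x-390)/3,130+y/3)
obs=[]
for p,a,b in [((-.145,.073,.012),(358,93),(703,290)),((.105,.073,.012),(228,300),(408,203)),((.105,-.097,.012),(50,228),None),((-.145,-.097,.012),None,(770,152))]: obs.append(("f",p,a,b))
for p,a,b in [((-.05,-.05,.08),(127,73),(622,55)),((-.05,.05,.08),(230,100),(572,125)),((.05,.05,.08),(167,198),(462,90)),((.05,-.05,.08),(62,155),(518,25))]: obs.append(("g",p,a,b))
for p,a,b in [((-.07,.023,.082),(293,42),(690,152)),((-.025,.023,.082),(270,82),(628,142)),((-.025,-.023,.082),(220,66),(642,110)),((-.07,-.023,.082),(243,30),(702,125))]: obs.append(("c",p,a,b))
def res(q):
    x,y,th,gx,gy,cx,cy=q; R=np.array([[np.cos(th),-np.sin(th)],[np.sin(th),np.cos(th)]]); r=[]
    for k,p,a,b in obs:
        o=dict(f=(0,0),g=(gx,gy),c=(cx,cy))[k]
        P=[*(R@np.array([p[0]+o[0],p[1]+o[1]])+[x,y]),p[2]]
        for cam,m,g in((S,a,sc),(D,b,sd)):
            if m: r+=list(np.array(proj(cam,P))-g(*m))
    return r
def go():
    return least_squares(res,[*atz(S,300,225,.012)[:2],-.2,0,-.06,-.04,0],loss="soft_l1")
if __name__=="__main__":
    best=min((least_squares(res,[*atz(S,300,225,.012)[:2],t,0,-.06,-.04,0],loss="soft_l1") for t in np.arange(-3,3,.7)),key=lambda r:r.cost)
    print(np.round(best.x,4),best.cost);print(np.round(res(best.x),1))
    x,y,th,gx,gy,cx,cy=best.x;R=np.array([[np.cos(th),-np.sin(th)],[np.sin(th),np.cos(th)]])
    print("guard",R@[gx,gy]+[x,y],"back",R@[cx-.07,cy]+[x,y])
    T=sense()["ee_rot"];print("tool x yaw deg",np.degrees(np.arctan2(T[1][0],T[0][0])), "fix yaw",np.degrees(th))
E
python3 fit.py
```

```text
[ 0.5729 -0.0381  0.1384  0.0317 -0.0401 -0.0368 -0.0013] 21.374144773488982
[ 1.2 -1.5 -0.2 -0.2  0.8 -0.3 -1.9 -0.8 -0.4 -1.8 -0.4 -0.5 -0.6 -0.7
  0.6 -0.7  0.   3.4  1.5  0.1  0.6 -0.3 -1.   1.4 -0.7 -0.6 -1.9  0.3
 -0.6  0.5 -2.9  3.4 -1.  -1.3 -1.3  1.6 -0.5 -1.8  1.3  0.3  0.2 -1.1
 -0.2  0.1]
guard [ 0.60979065 -0.07349386] back [ 0.46731557 -0.05415685]
tool x yaw deg 23.422102575943462 fix yaw 7.927375976068132
```

Carriage about 37 mm short, yaw 7.9°. Moving behind the carriage at height, fingers shut.

```bash
python3 -m crank '[-1,0.369,-0.4,0.06,15.5, -1,0.369,-0.4,0.06,15.5, -1,0.369,-0.4,0.06,15.5, -1,0.369,-0.4,0.06,15.5, -1,0.369,-0.4,0.06,15.5, -1,0.369,-0.4,0.06,15.5, -1,0.369,-0.4,0.06,15.5, -1,0.369,-0.4,0.06,15.5, -1,0.369,-0.4,0.06,15.5, -1,0.369,-0.4,0.06,15.5, -1,0.369,-0.4,0.06,15.5, -1,0.369,-0.4,0.06,15.5, -1,0.369,-0.4,0.06,15.5, -1,0.369,-0.4,0.06,15.5, -1,0.369,-0.4,0.06,15.5, -1,0.369,-0.4,0.06,15.5, -1,0.369,-0.4,0.06,15.5]'
python3 - <<'E'
from h import *
import pickle
s=sense();c=get_image("wrist");pickle.dump((s,c),open("w1.pkl","wb"));cv2.imwrite("pics/w1.png",c["img"][:,:,::-1]);print(s["ee_pos"],s["ee_rot"],s["force"])
E
```

```text
t: 1.57
ee_pos: [0.4278, -0.0609, 0.1714]
ee_rot: [[0.991, 0.137, -0.0], [0.137, -0.991, -0.001], [-0.0, 0.001, -1.0]]
force: [-0.5, -0.2, 0.5]
width: 0.002
gripper_force: 0.0
[ 0.42783712 -0.06086755  0.17137287] [[ 9.90576158e-01  1.36962971e-01 -1.40272627e-04]
 [ 1.36962871e-01 -9.90576019e-01 -5.68701085e-04]
 [-2.16841690e-04  5.44129594e-04 -9.99999828e-01]] [-0.50115406 -0.16448993  0.48556509]
```

View pics/w1.png

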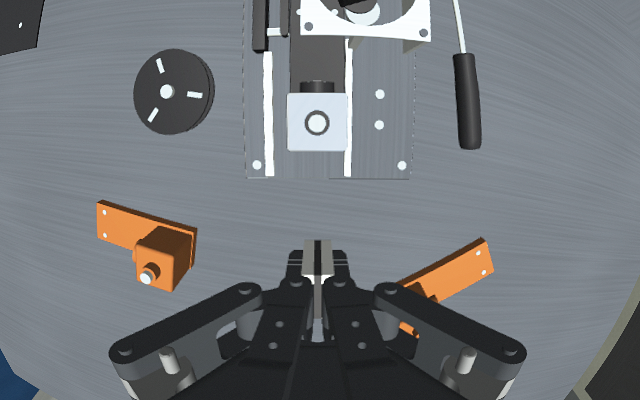

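The wrist view shows the block top's rear edge from (288,150) to (347,150), the base's rear edge at v≈178, and the guard plate's rear edge at (304,33) to (431,40). The fingers are centred behind the block.

```bash
python3 - <<'E'
from h import *
import pickle
s,c=pickle.load(open("w1.pkl","rb"));R=np.array(s["ee_rot"])
for n,u,v,z in [("blkL",288,150,.082),("blkR",347,151,.082),("blkfL",290,94,.082),("blkfR",346,94,.082),("baseL",246,178,.012),("baseR",409,179,.012),("gL",304,33,.08),("gR",431,40,.08)]:
    P=wrist_atz(c,s,u,v,z);print(n,P.round(4),"tool",(R.T@(P-s["ee_pos"])).round(4))
E
```

```text
blkL [ 0.4655 -0.0328  0.082 ] tool [ 0.0412 -0.0226  0.0894]
blkR [ 0.4709 -0.0774  0.082 ] tool [0.0404 0.0222 0.0894]
blkfL [ 0.5079 -0.029   0.082 ] tool [ 0.0837 -0.0206  0.0893]
blkfR [ 0.5137 -0.0702  0.082 ] tool [0.0838 0.0209 0.0894]
baseL [0.4209 0.0121 0.012 ] tool [ 0.0032 -0.0734  0.1593]
baseR [ 0.4432 -0.1544  0.012 ] tool [0.0024 0.0947 0.1594]
gL [ 0.5563 -0.0327  0.08  ] tool [ 0.1312 -0.0103  0.0913]
gR [ 0.5699 -0.1303  0.08  ] tool [0.1312 0.0882 0.0914]
```

Centred within 1 mm. The back face is 41 mm ahead and about 37 mm of travel remains. Lower, then approach.

```bash
python3 -m crank '[-1,0,0,0.03,0, -1,0,0,0.06,0, -1,0,0,0.09,0, -1,0,0,0.115,0, -1,0,0,0.126,0, -1,0,0,0.126,0, -1,0.01,0,0.126,0, -1,0.018,0,0.126,0, -1,0.022,0,0.126,0, -1,0.025,0,0.126,0, -1,0.028,0,0.126,0, -1,0.03,0,0.126,0, -1,0.032,0,0.126,0, -1,0.034,0,0.126,0, -1,0.036,0,0.126,0, -1,0.038,0,0.126,0, -1,0.040,0,0.126,0, -1,0.042,0,0.126,0]'
python3 -m crank '[-1,0.002,0,0,0, -1,0.004,0,0,0, -1,0.006,0,0,0, -1,0.008,0,0,0, -1,0.01,0,0,0, -1,0.012,0,0,0, -1,0.014,0,0,0, -1,0.016,0,0,0]'
```

```text
t: 3.12
ee_pos: [0.4697, -0.0539, 0.0452]
ee_rot: [[0.99, 0.138, -0.0], [0.138, -0.99, 0.0], [-0.0, -0.0, -1.0]]
force: [-2.1, -0.3, 1.1]
width: -0.001
gripper_force: 1.2
t: 3.78
ee_pos: [0.4856, -0.0517, 0.0452]
ee_rot: [[0.99, 0.138, -0.0], [0.138, -0.99, 0.0], [-0.0, -0.0, -1.0]]
force: [-2.0, 0.3, 0.4]
width: 0.002
gripper_force: 0.9
```

Pushing with about 2 N. About 8 mm left, so smaller steps.

```bash
python3 -m crank '[-1,0.0015,0,0,0, -1,0.003,0,0,0, -1,0.0045,0,0,0, -1,0.0055,0,0,0, -1,0.0055,0,0,0]'
python3 -m crank '[-1,0.001,0,0,0, -1,0.0015,0,0,0, -1,0.0015,0,0,0]'
```

```text
t: 4.2
ee_pos: [0.4912, -0.051, 0.0454]
ee_rot: [[0.99, 0.138, 0.0], [0.138, -0.99, -0.0], [0.0, 0.0, -1.0]]
force: [-0.6, -0.2, -0.8]
width: 0.002
gripper_force: 0.3
t: 4.45
ee_pos: [0.4925, -0.0508, 0.0453]
ee_rot: [[0.99, 0.138, 0.0], [0.138, -0.99, 0.0], [0.0, 0.0, -1.0]]
force: [-1.9, -0.6, -0.4]
width: -0.002
gripper_force: 0.6
```

```bash
python3 -m crank '[-1,0.0005,0,0,0, -1,0.001,0,0,0, -1,0.001,0,0,0]'
```

```text
t: 4.7
ee_pos: [0.4935, -0.0507, 0.0454]
ee_rot: [[0.99, 0.138, 0.0], [0.138, -0.99, -0.0], [0.0, 0.0, -1.0]]
force: [-1.3, -0.3, -0.0]
width: 0.003
gripper_force: 0.9
```

```bash
python3 -m crank '[-1,0.0005,0,0,0, -1,0.001,0,0,0, -1,0.001,0,0,0]' | grep -E 'force|pos'; python3 -m crank '[-1,0.0005,0,0,0, -1,0.001,0,0,0, -1,0.001,0,0,0]'| grep -E 'force|pos'
```

```text
ee_pos: [0.4944, -0.0505, 0.0453]
force: [-2.2, -0.3, 2.2]
gripper_force: 1.3
ee_pos: [0.4944, -0.0505, 0.0452]
force: [-7.9, -1.9, 4.7]
gripper_force: 3.6
```

```bash
python3 -m crank '[-1,0.0005,0,0,0, -1,0.001,0,0,0, -1,0.001,0,0,0]' | grep -E 'force|pos'
```

```text
ee_pos: [0.4943, -0.0504, 0.045]
force: [-10.1, -2.3, 7.7]
gripper_force: 5.6
```

Nose home at the stop (position stalls, about 10 N along x). Hold, back off, rise and go over the opening, turning toward the bar's expected direction.

```bash
python3 -m crank '[-1,0,0,0,0, -1,0,0,0,0, -1,0,0,0,0, -1,-0.005,0,0,0, -1,-0.015,0,0,0, -1,-0.02,0,0,0, -1,-0.02,0,-0.04,0, -1,-0.02,0,-0.08,0, -1,-0.02,0,-0.12,0, -1,-0.02,0,-0.155,0, -1,-0.02,0,-0.155,0]'
python3 -m crank '[-0.2,0.04,0.01,0,-7, -0.2,0.08,0.02,0,-14, -0.2,0.11,0.03,0,-21, -0.2,0.133,0.04,0,-28, -0.2,0.133,0.04,0,-35, -0.2,0.133,0.04,0,-42, -0.2,0.133,0.04,0,-49, -0.2,0.133,0.04,0,-56, -0.2,0.133,0.04,0,-63, -0.2,0.133,0.04,0,-70, -0.2,0.133,0.04,0,-77, -0.2,0.133,0.04,0,-84, -0.2,0.133,0.04,0,-91, -0.2,0.133,0.04,0,-98, -0.2,0.133,0.04,0,-105, -0.2,0.133,0.04,0,-112, -0.2,0.133,0.04,0,-117, -0.2,0.133,0.04,0,-117, -0.2,0.133,0.04,0,-117, -0.2,0.133,0.04,0,-117]'
python3 - <<'E'
from h import *
import pickle
s=sense();c=get_image("wrist");pickle.dump((s,c),open("w2.pkl","wb"));cv2.imwrite("pics/w2.png",c["img"][:,:,::-1])
c=get_image("scene");cv2.imwrite("pics/s2.png",cv2.resize(c["img"][165:270,225:355],(0,0),fx=4,fy=4)[:,:,::-1])
E
```

```text
t: 6.37
ee_pos: [0.481, -0.0542, 0.2089]
ee_rot: [[0.99, 0.138, 0.014], [0.138, -0.99, -0.004], [0.014, 0.006, -1.0]]
force: [1.8, -0.3, 0.5]
width: -0.001
gripper_force: 0.0
t: 8.03
ee_pos: [0.6137, -0.0743, 0.2001]
ee_rot: [[-0.57, 0.821, 0.0], [0.821, 0.57, 0.0], [0.0, 0.0, -1.0]]
force: [0.6, 0.2, 0.1]
width: 0.396
gripper_force: 0.0
```

View pics/w2.png

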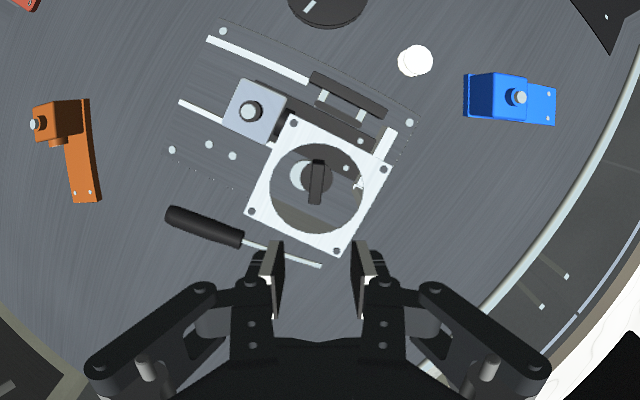

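The guard opening is centred near (320,188), with the bar running from about (318,160) to (315,203). One enlarged crop for the bar's direction.

```bash
python3 - <<'E'
import pickle,cv2
s,c=pickle.load(open("w2.pkl","rb"));cv2.imwrite("pics/w2z.png",cv2.resize(c["img"][105:265,240:400],(0,0),fx=3.75,fy=3.75,interpolation=cv2.INTER_CUBIC)[:,:,::-1])
E
```

```text
(no output)
```

View pics/w2z.png

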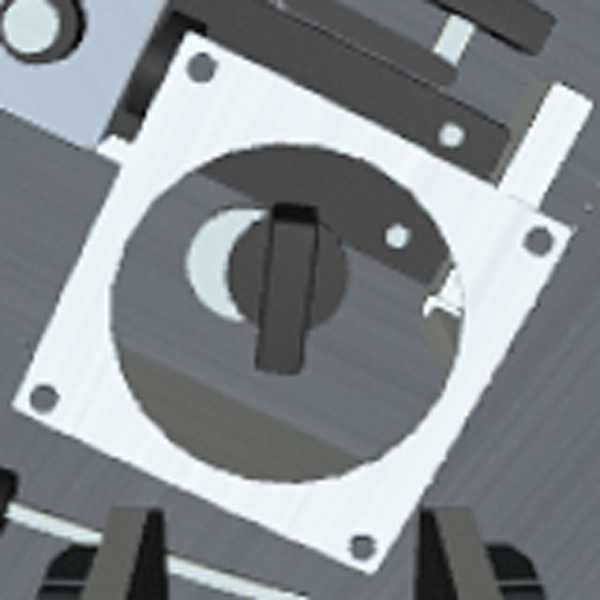

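The crop shows the bar top's corners at (273,220), (318,220), (301,374) and (256,371). The opening's rim spans x 110–463, y 143–482. The foot's nose meets the end stop at about (505,190).

```bash
python3 - <<'E'
from h import *
import pickle
s,c=pickle.load(open("w2.pkl","rb"));R=np.array(s["ee_rot"])
W=lambda u,v,z:R.T@(wrist_atz(c,s,240+u/3.75,105+v/3.75,z)-s["ee_pos"])
b=[W(u,v,.06) for u,v in[(273,220),(318,220),(301,374),(256,371)]]
print("bar ctr tool",np.mean(b,0).round(4));d=(b[0]+b[1]-b[2]-b[3])/2;print("len",np.hypot(*d[:2]),"angle in tool deg",np.degrees(np.arctan2(d[1],d[0])), "wid",np.linalg.norm(b[0]-b[1]))
g=[W(u,v,.08) for u,v in[(110,290),(463,295),(290,143),(280,482)]]
print([x.round(4) for x in g]); print("hole",(g[0]+g[1])[1]/2,(g[2]+g[3])[0]/2)
E
```

```text
bar ctr tool [ 0.0023 -0.0009  0.1401]
len 0.04006650412776171 angle in tool deg 6.18142064832488 wid 0.011182436382076182
[array([ 0.0093, -0.0426,  0.1201]), array([0.0081, 0.0408, 0.1201]), array([ 4.380e-02, -1.000e-04,  1.201e-01]), array([-0.0397, -0.0026,  0.1201])]
hole -0.0009322783870219231 0.0020901003728022484
```

```bash
python3 -m crank '[-0.2,0.002,-0.001,0.02,6, -0.2,0.002,-0.001,0.05,6, -0.2,0.002,-0.001,0.08,6, -0.2,0.002,-0.001,0.09,6]'
python3 -m crank '[-0.2,0,0,0.015,0, -0.2,0,0,0.03,0, -0.2,0,0,0.045,0, -0.2,0,0,0.06,0, -0.2,0,0,0.072,0, -0.2,0,0,0.072,0, -0.2,0,0,0.072,0]'; python3 -c "from rig import sense;s=sense();print(s['wrist_torque'],s['force'])"
```

```text
t: 8.47
ee_pos: [0.6089, -0.0725, 0.1055]
ee_rot: [[-0.483, 0.876, -0.007], [0.876, 0.483, 0.002], [0.005, -0.005, -1.0]]
force: [-0.5, 0.5, -0.6]
width: 0.4
gripper_force: 0.0
t: 9.05
ee_pos: [0.6117, -0.0732, 0.0382]
ee_rot: [[-0.483, 0.875, -0.001], [0.875, 0.483, 0.0], [0.001, -0.001, -1.0]]
force: [-0.1, 0.1, -0.4]
width: 0.399
gripper_force: 0.0
[ 0.02559024 -0.01244122 -0.00564988] [-0.10973519  0.12230581 -0.43561365]
```

Inside the opening with no contact. Pinch.

```bash
python3 -m crank '[-1,0,0,0,0, -1,0,0,0,0, -1,0,0,0,0, -1,0,0,0,0, -1,0,0,0,0, -1,0,0,0,0, -1,0,0,0,0, -1,0,0,0,0, -1,0,0,0,0, -1,0,0,0,0]' 40; python3 -c "from rig import sense;s=sense();print(s['wrist_torque'],s['force'])"
```

```text
t: 9.88
ee_pos: [0.6121, -0.0738, 0.0398]
ee_rot: [[-0.483, 0.875, 0.001], [0.875, 0.483, -0.001], [-0.001, 0.0, -1.0]]
force: [-4.3, -2.4, 5.4]
width: 0.13
gripper_force: 40.2
[-0.28328792  0.65831293 -0.09402217] [-4.26015387 -2.44305208  5.38636926]
```

```bash
echo "from rig import sense;import numpy as np;s=sense();R=s['ee_rot'];print('Mz %.3f'%s['wrist_torque'][2],np.round(s['force'],1),'yaw %.2f'%np.degrees(np.arctan2(R[1][0],R[0][0])),s['t'].__round__(2))">r.py
python3 -m crank '[-1,0,-0.0005,-0.001,0, -1,0,-0.0005,-0.001,0, -1,0,-0.0005,-0.001,0]' >/dev/null; python3 r.py
python3 -m crank '[-1,0,0,0,2.5, -1,0,0,0,5, -1,0,0,0,5, -1,0,0,0,5, -1,0,0,0,5]' >/dev/null; python3 r.py
python3 -m crank '[-1,0,0,0,2.5, -1,0,0,0,5, -1,0,0,0,5, -1,0,0,0,5, -1,0,0,0,5]' >/dev/null; python3 r.py
```

```text
Mz -0.219 [ 0.3 -1.9  0.7] yaw 118.91 10.13
Mz -0.152 [ 1.  -3.   2.1] yaw 113.98 10.55
Mz -0.021 [ 0.1 -3.6  3. ] yaw 109.00 10.97
```

```bash
for i in 1 2; do python3 -m crank '[-1,0,0,0,2, -1,0,0,0,4, -1,0,0,0,4, -1,0,0,0,4, -1,0,0,0,4]' >/dev/null; python3 r.py; done
```

```text
Mz -0.010 [-0.1 -4.8  4.9] yaw 105.00 11.38
Mz 0.017 [ 0.4 -5.4  4.8] yaw 101.00 11.8
```

```bash
for i in 1 2; do python3 -m crank '[-1,0,0,0,2, -1,0,0,0,4, -1,0,0,0,4, -1,0,0,0,4, -1,0,0,0,4]' >/dev/null; python3 r.py; done
```

```text
Mz 0.189 [-1.  -5.7  5. ] yaw 97.01 12.22
Mz 0.297 [ 0.7 -6.3  5.4] yaw 93.02 12.63
```

```bash
for i in 1 2 3; do python3 -m crank '[-1,0,0,0,0, -1,0,0,0,0]' >/dev/null; python3 r.py; done;  for i in 1 2; do python3 -m crank '[-1,0,0,0,1, -1,0,0,0,2, -1,0,0,0,2, -1,0,0,0,2]' >/dev/null; python3 r.py;python3 -m crank '[-1,0,0,0,0]' >/dev/null; python3 r.py; done
```

```text
Mz 0.239 [-0.3 -5.9  4.7] yaw 93.03 12.8
Mz 0.250 [-0.3 -5.6  4.7] yaw 93.03 12.97
Mz 0.221 [-0.4 -5.2  5.3] yaw 93.03 13.13
Mz 0.389 [-0.4 -5.1  5.1] yaw 91.05 13.47
Mz 0.313 [ 0.3 -6.4  5.4] yaw 91.05 13.55
Mz 0.478 [-0.5 -5.7  5.2] yaw 89.06 13.88
Mz 0.488 [-0.6 -4.5  5.5] yaw 89.06 13.97
```

```bash
for i in 1 2 3 4 5; do python3 -m crank '[-1,0,0,0,0]' >/dev/null; python3 r.py; done
```

```text
Mz 0.449 [-0.7 -6.   5.5] yaw 89.06 14.05
Mz 0.465 [-0.7 -6.1  5.3] yaw 89.05 14.13
Mz 0.444 [-0.5 -6.1  5.4] yaw 89.06 14.22
Mz 0.511 [ 0.3 -5.6  5.7] yaw 89.05 14.3
Mz 0.484 [ 0.5 -6.1  4.4] yaw 89.06 14.38
```

The torque suggests 12–17 N, perhaps on the high side. I'll ease back 3° and read again. The two directions bracket out the friction.

```bash
python3 -m crank '[-1,0,0,0,-1, -1,0,0,0,-2, -1,0,0,0,-3, -1,0,0,0,-3, -1,0,0,0,-3]' >/dev/null; python3 r.py; for i in 1 2 3 4; do python3 -m crank '[-1,0,0,0,-0, -1,0,0,0,0]' >/dev/null; python3 r.py; done
```

```text
Mz 0.065 [-0.2 -5.4  5.4] yaw 92.00 14.8
Mz 0.015 [ 0.9 -5.5  3.5] yaw 92.00 14.97
Mz 0.018 [-1.  -5.   4.6] yaw 92.00 15.13
Mz 0.025 [-0.5 -3.8  4.8] yaw 92.00 15.3
Mz 0.065 [-0.3 -5.3  4.3] yaw 92.00 15.47
```

```bash
for i in 1 2; do python3 -m crank '[-1,0,0,0,1, -1,0,0,0,1, -1,0,0,0,1,-1,0,0,0,1]' >/dev/null; python3 r.py; python3 -m crank '[-1,0,0,0,0]' >/dev/null; python3 r.py; done
```

```text
Mz 0.285 [-0.  -5.9  6. ] yaw 91.03 15.8
Mz 0.176 [-0.7 -5.2  4.7] yaw 91.02 15.88
Mz 0.310 [-0.1 -5.8  4.7] yaw 90.04 16.22
Mz 0.333 [-0.6 -5.1  5. ] yaw 90.03 16.3
```

```bash
for i in 1 2 3 4; do python3 -m crank '[-1,0,0,0,-1, -1,0,0,0,-1, -1,0,0,0,-1,-1,0,0,0,-1]' >/dev/null; python3 r.py; python3 -m crank '[-1,0,0,0,0]' >/dev/null; python3 r.py; done
```

```text
Mz 0.061 [ 0.1 -6.   5.5] yaw 91.00 16.63
Mz 0.069 [-0.1 -5.4  4.4] yaw 91.00 16.72
Mz 0.024 [-0.2 -5.5  4.7] yaw 91.99 17.05
Mz 0.025 [-0.6 -5.2  4.8] yaw 92.00 17.13
Mz 0.010 [-0.6 -5.1  5.1] yaw 92.99 17.47
Mz -0.004 [ 0.5 -5.3  5.1] yaw 92.99 17.55
Mz -0.020 [ 0.3 -6.   4.9] yaw 93.99 17.88
Mz -0.056 [ 0.5 -4.3  4.3] yaw 93.99 17.97
```

The knob tracks the tool, and its friction is now clear. Settle at yaw ≈91.5, which is about 12 N on a forward approach.

```bash
python3 -m crank '[-1,0,0,0,1, -1,0,0,0,2, -1,0,0,0,2.5,-1,0,0,0,2.5,-1,0,0,0,2.5]' >/dev/null; python3 r.py; for i in 1 2 3; do python3 -m crank '[-1,0,0,0,0]' >/dev/null; python3 r.py; done
```

```text
Mz 0.278 [-0.2 -5.   4.9] yaw 91.53 18.38
Mz 0.199 [ 0.  -6.3  4.3] yaw 91.52 18.47
Mz 0.206 [-0.1 -6.4  4.9] yaw 91.52 18.55
Mz 0.251 [-1.  -5.7  4.8] yaw 91.52 18.63
```

```bash
python3 -m crank '[-1,0,0,0,0.6, -1,0,0,0,0.6, -1,0,0,0,0.6]' >/dev/null; python3 r.py
python3 -m crank '[-0.6,0,0,0,0, -0.4,0,0,0,0, -0.2,0,0,0,0, -0.2,0,0,0,0, -0.2,0,0,0,0, -0.2,0,0,0,0]'; python3 r.py
python3 -m crank '[-0.2,0,0,-0.015,0, -0.2,0,0,-0.035,0, -0.2,0,0,-0.06,0, -0.2,0,0,-0.09,0, -0.2,0,0,-0.125,0, -0.2,0,0,-0.16,0, -0.2,0,0,-0.16,0, -0.2,0,0,-0.16,0]'; python3 r.py
python3 - <<'E'
from h import *
s=sense();c=get_image("wrist");cv2.imwrite("pics/w3.png",c["img"][:,:,::-1])
E
```

```text
Mz 0.266 [-1.3 -4.1  4.8] yaw 90.93 18.88
t: 19.38
ee_pos: [0.6111, -0.0732, 0.039]
ee_rot: [[-0.015, 1.0, -0.001], [1.0, 0.015, 0.0], [0.0, -0.001, -1.0]]
force: [-0.3, -0.5, 0.3]
width: 0.4
gripper_force: 0.0
Mz 0.052 [-0.3 -0.5  0.3] yaw 90.84 19.38
t: 20.05
ee_pos: [0.6134, -0.0738, 0.2029]
ee_rot: [[-0.015, 1.0, 0.006], [1.0, 0.015, -0.001], [-0.002, 0.006, -1.0]]
force: [-0.3, -0.0, -0.1]
width: 0.401
gripper_force: 0.0
Mz -0.019 [-0.3 -0.  -0.1] yaw 90.83 20.05
```

View pics/w3.png

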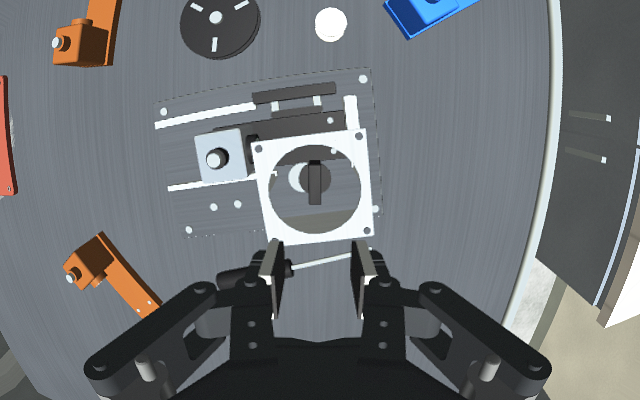

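The wrist view shows the bar at (315,182) still aligned with the tool, so it held its angle. The carriage foot is straight, against the pad at (300,100) and the stop at (350,115). The guard is clear and the reel and roller look undisturbed. Handing in.

```bash
python3 -c "from rig import finish_job;print(finish_job())"
```

```text
the job is handed in; nothing more can be done
None
```

The job is handed in at about 20 s: the carriage is home against the end stop and the knob is turned to a clamp force I estimate at about 12 N from the torque feel; the gripper has let go and is clear of the guard, and the verdict was not shown.

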